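Pull-test the glass-screen post with the spring balance

ROBOT

A 7-joint arm with a two-finger parallel gripper is mounted at the origin on the work surface. World frame = base frame: x ahead of the robot, y to its left, z up, the work surface at z = 0. Lengths are in m, angles in rad, forces in N, time in s.
With the tool pointing down it reaches from about 0.425 to 1.025 m from the base axis. Payload 3.6 kg.
Tool frame: the origin (TCP) lies between the finger pads; the fingertips stand 19 mm ahead of it and the grasp point (between the pads) is the TCP (tip_reach is the distance from the TCP to the fingertips, in m); z points along the fingers, y is the direction in which the jaws open and shut (so a half turn about z gives the same grasp; the last joint's range is limited). The gripper opens to 85 mm and grips with 20 to 120 N. Pads are 22 mm wide; open, the fingers measure 114 mm over their backs; the gripper's body (76 mm by 85 mm) begins 54 mm behind the grasp point. The pads swing forward as they close: fully open they stand 13 mm farther back than shut.
Start: joints at [1.141, 0.591, 0.048, 1.609, -0.033, 0.943, -0.034], TCP at [0.24, -0.684, 0.25] pointing down, gripper open.
Joint ranges: [-2.69, 2.69], [-0.47, 2.24], [-1.27, 1.36], [0.19, 2.51], [-1.53, 4.68], [0.08, 2.07], [-3.09, 3.09]. Speed limits (rad/s): [2.57, 2.57, 3.14, 3.14, 3.14, 3.14, 3.14].

INTERFACE

Orientations are given as a unit quaternion [x, y, z, w].
In Python, from cell import read_state, camera, camera_model, close_job, tip_reach gives the robot as it stands. The module is installed in compiled form; this text tells all that it offers.
- The arm moves only by the shell command python3 -m pendant 'ROWS' [FORCE]. ROWS is a JSON object of lists of equal length, an entry for each row: "turn": the turn, a rotation vector about the world's x, y, z in rad, a list of three; "slide": the shift along the world's x, y, z in m, a list of three; "gripper": the closure in counts, from 0 (fully open) to 255 (shut). A call has 1 to 20 rows; each row shifts and turns the commanded pose from where the row before left it; what a row does not reach is not made up. A row lasts 1/12 s, in which the tool goes at most 41.7 mm and 7.16 degrees, less where a joint would pass 70% of its speed; a pose out of reach is approached as far as the arm can. A call is refused whole if a number of a shift passes 0.0417 or a number of a turn 0.125, either way. A call with a gripper value outside its range is refused whole. The fingers move at their own pace and stop on an object; FORCE is the grip in N (left out, the last holds). Time passes only in rows, so rows that do not move let the fingers close. It gives the time, the measured TCP pose, the force and the opening at its end, in the units of the state.
- read_state(): the state, without advancing time (a new reading comes with each control period).
- camera(name): name is "scene" or "top" or "wrist"; returns (picture, depth): 420x560x3 uint8, red, green, blue; 420x560 float32, m along the optical axis (not along the pixel's ray), 0 where there is no reading.
- camera_model(name): a dict with "fx", "fy", "cx", "cy" (pixels), "position" and "rotation" of the camera in the world; the wrist camera has in their place "T_tool_cam" (4x4, takes a point from camera to tool coordinates, whose origin is the TCP and whose axes are the flange's). Camera axes: x right, y down, z forward; pixel columns grow to the right and rows downward; lengths in m; the calibration is good to about 2 mm. A picture is of the moment at which its call begins: read the wrist's pose just before it. camera_model takes no time and is no camera call.
- close_job(): hands the job in, once; it reports no verdict.
The state is a dict: "clock": time; "q": joint angles; "joint_vel": joint speeds; "tau": joint torques, N m; "position": TCP position; "eef_rot": TCP orientation; "contact_force": force on the tool from outside, world axes, zero at the start; "moment": the same for the moment, N m; "finger_gap": opening from 0.0 (shut) to 1.0 (fully open).
Only numpy, scipy, OpenCV 4.12 (cv2) and the standard library are available. Lean on these libraries where they do the work, as an engineer would, in place of code of your own. Each camera call takes 0.05 s, during which the arm holds its last target. There are 200 camera calls.

TASK

The screen post on the sweet-shop counter has been re-fixed and needs its pull test. First stand the jar that blocks the pull upright in the empty steel tray; then draw the spring balance's black handle straight out from the post until the pointer stands between the two prongs of the steel rider, hold it there for two seconds without ever pulling well past the rider, and ease it fully home without letting it snap back. Leave the balance lying flat, still looped round the post, and do not disturb the other things on the counter.

Things in the scene. Friction and masses are not known exactly. Their poses are not given: they have to be found in the camera images.
- post: Fixed post: steel foot plate 80 x 80 x 6 mm with an upright round stub, 18 mm diameter, top 72 mm above the counter. Origin: underside centre, on the counter. x points along the pull (from post to handle, within 0.05 rad), z up. The balance's eye lies round the stub with 3 to 27 mm of slack before it bears on it and the spring starts to stretch.
- balance: Loose spring balance lying flat: aluminium housing 130 (x) x 44 (y) x 38 mm, 0.2 to 0.4 kg in all; origin: centre of its underside; x points from eye to handle, z up. At the -x end a steel eye (inside 48 x 30 mm, 20 mm above the counter) on a shank set to an unreported length: eye middle 106 to 124 mm behind the origin.
- puller: The sprung rod, pointer and handle as one sliding part of the balance. Origin coincides with the balance's when home and moves along the balance's +x as it is drawn. The spring needs 8 N to start, then 1.2 N more per 10 mm drawn (plus damping, 12 N per m/s); full draw 85 mm.
- handle_mid (a point): Middle of the black upright handle paddle on the rod: 16 mm thick along the pull, 46 mm wide across it, from 3 to 53 mm above the counter; this point is 28 mm above the counter, 93 mm from the balance's origin when home. 20 mm gap between paddle and housing at home (rod 10 mm diameter, 20 mm above the counter).
- pointer_tip (a point): Top middle of the dark steel pointer, a small blade 4 mm thick (along x), 26 mm wide, standing out of the slot on the housing's top; 52 mm above the counter. It moves with the handle; at home it is 45 mm behind the balance's origin (x = -0.045).
- rider_mid (a point): Middle between the two steel prongs of the rider, a stiff clip set somewhere along the housing; 52 mm above the counter. The prongs, 12 mm long along x, tops 58 mm above the counter, stand left and right of the pointer's path; the pointer passes freely between them. Axes as the balance's: pointer and rider agree when their x difference is zero.
- jar: Closed amber glass jar with an aluminium lid, 60 mm diameter, 95 mm tall, about 0.2 to 0.42 kg, standing upright in the way just in front of the balance's handle. Origin: centre of its underside; z up.
- tray: Fixed empty steel tray 170 (x) x 140 (y) mm, rim 18 mm high, walls and floor 5 mm thick. Origin: centre of the underside, on the counter; z up. It is either to the left or to the right.
- cartons: Bystander: two flat gift cartons stacked as one, 150 x 120 x 60 mm. Origin: centre of the underside.
- sugar_tin: Bystander: round tin 68 mm diameter, 60 mm tall. Origin: centre of the underside.
- server: Bystander: cake server (spatula) lying on the counter, 190 mm long. Origin: under its middle.
- price_stand: Bystander: small price stand, wooden foot 60 x 30 mm with a blank card, 80 mm tall. Origin: centre of the underside.
- bonbon_bowl: Bystander: white bowl 100 mm across, 45 mm tall. Origin: centre of the underside.
- syrup: Bystander: amber bottle 60 mm diameter, 170 mm tall. Origin: centre of the underside.
- mug: Bystander: white mug 76 mm diameter, 85 mm tall. Origin: centre of the underside.
Mind the look-alikes: they are no part of the job. What is shaped like the post but green or yellow is not meant.

How it is judged:
By the outcome, as a careful person would: the job done as asked, in the order asked, and still so for the second after the job is handed in, with the robot touching nothing.
It also fails if it takes over 67 s, if anything falls off the work surface, if the arm or the gripper's body presses on something with over 40 N, if the wrist force passes 120 N, or if a joint passes its speed limit or range.

## Working session

There is one attempt and no reset: what is moved stays moved. The work goes in short steps, Python scripts to look and compute and a shell command to move; the robot and the scene stay as the last step left them, time stands still between calls to the robot, and variables do not carry over. Pictures are saved under pics/ and viewed, about 8 in all and at most 12, crops included, and the job is handed in when it is done.

```bash
mkdir -p pics
cat > h.py <<'E'
import numpy as np, cv2
from cell import *
from scipy.spatial.transform import Rotation as R
def cam(n):
    s=read_state(); m=camera_model(n); p,d=camera(n)
    if n=='wrist':
        T=np.eye(4);T[:3,:3]=R.from_quat(s['eef_rot']).as_matrix();T[:3,3]=s['position'];T=T@np.array(m['T_tool_cam'])
    else:
        T=np.eye(4);r=np.array(m['rotation']);T[:3,:3]=r if r.shape==(3,3) else R.from_quat(r).as_matrix();T[:3,3]=m['position']
    v,u=np.mgrid[:d.shape[0],:d.shape[1]]
    dirs=np.stack([(u-m['cx'])/m['fx'],(v-m['cy'])/m['fy'],np.ones_like(d)],-1)@T[:3,:3].T
    return p,d,T,dirs,T[:3,3]+dirs*d[...,None]
def plane(T,dirs,u,v,z):
    r=dirs[int(v),int(u)]; return T[:3,3]+r*(z-T[2,3])/r[2]
def save(p,n): cv2.imwrite('pics/'+n,p[...,::-1])
E
python3 - <<'E'
from h import *
s=read_state();print(s['clock'],s['position'],s['eef_rot'],s['finger_gap'])
for n in('top','scene'):
    p,d,T,dr,X=cam(n);save(p,n+'0.png');np.savez('pics/'+n,p=p,d=d,T=T,dr=dr,X=X);print(n,T)
E
```

```text
0.0 [ 0.2393084  -0.68349077  0.24910373] [ 9.85846813e-01  1.67644533e-01 -2.65369478e-04 -1.14041487e-03] 0.9990166279229455
top [[ 0.02167013 -0.985956    0.1655934   0.36528333]
 [-0.99971809 -0.01976229  0.01316037  0.00389548]
 [-0.00970304 -0.1658319  -0.9861063   1.11460542]
 [ 0.          0.          0.          1.        ]]
scene [[ 0.61085706  0.47354994 -0.63451092  1.36243572]
 [ 0.79171781 -0.37147077  0.48496637 -0.61512433]
 [-0.00604646 -0.79859872 -0.60183347  0.80411514]
 [ 0.          0.          0.          1.        ]]
```

View pics/top0.png

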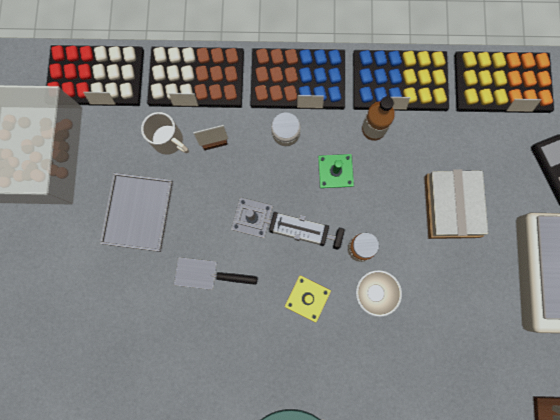

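View pics/scene0.png

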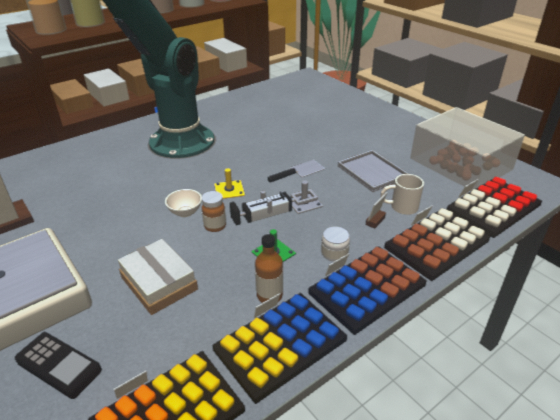

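The top view shows the jar at (364,247), the handle at (339,238), the balance housing around (300,230), the grey post at (252,216), and the tray on the left at (137,212). The bowl is at (379,293) and the server at (215,275). The scene view agrees.

Run:
```python
from h import *
f=np.load('pics/top.npz');p,X,T,dr=f['p'],f['X'],f['T'],f['dr']
u0,v0=225,190
c=cv2.resize(p[190:280,225:405],None,fx=4,fy=4,interpolation=cv2.INTER_CUBIC);save(c,'topcrop.png')
z=X[...,2]
def comp(lo,hi,box,name):
    a,b,c_,d_=box; m=np.zeros(z.shape,bool); m[b:d_,a:c_]=(z[b:d_,a:c_]>lo)&(z[b:d_,a:c_]<hi)
    q=X[m]; print(name,len(q),q.mean(0).round(4) if len(q) else '', q.min(0).round(3),q.max(0).round(3))
    return q
comp(.085,.11,(335,220,395,275),'jartop')
q=comp(.033,.045,(265,200,345,255),'housing')
w,V=np.linalg.eigh(np.cov(q[:,:2].T));print('axis',V[:,1],'ang',np.arctan2(*V[::-1,1]))
comp(.048,.062,(325,220,350,255),'handle')
comp(.06,.08,(235,195,270,235),'post stub')
comp(.01,.03,(95,165,180,260),'tray rim')
for u,v in((113,176),(172,179),(160,250),(102,243)): print('tray',plane(T,dr,u,v,.018).round(3))
comp(.035,.06,(350,265,410,320),'bowl')
comp(.02,.2,(350,90,400,140),'syrup');comp(.003,.3,(174,255,260,292),'server')
comp(.02,.2,(420,160,495,245),'cartons');
```

```text
jartop 489 [ 0.4638 -0.1504  0.0953] [ 0.438 -0.176  0.086] [ 0.49  -0.125  0.1  ]
housing 1092 [ 0.5041 -0.0095  0.0387] [ 0.461 -0.098  0.033] [0.54  0.06  0.045]
axis [0.2339819  0.97224095] ang 1.334625061592698
handle 149 [ 0.4825 -0.0988  0.0527] [ 0.458 -0.122  0.048] [ 0.507 -0.088  0.058]
post stub 55 [0.5315 0.1019 0.0717] [0.524 0.094 0.061] [0.541 0.11  0.077]
tray rim 757 [0.5388 0.3728 0.0167] [0.448 0.293 0.01 ] [0.63  0.45  0.024]
tray [0.622 0.43  0.018]
tray [0.617 0.29  0.018]
tray [0.45  0.308 0.018]
tray [0.463 0.443 0.018]
bowl 439 [ 0.3632 -0.191   0.0429] [ 0.316 -0.234  0.035] [ 0.412 -0.137  0.051]
syrup 1459 [ 0.7698 -0.1829  0.0825] [ 0.723 -0.244  0.02 ] [ 0.846 -0.134  0.174]
server 1277 [0.397  0.1881 0.0084] [0.358 0.081 0.003] [0.444 0.277 0.025]
cartons 3804 [ 0.5638 -0.3586  0.0569] [ 0.491 -0.428  0.02 ] [ 0.643 -0.302  0.067]
```

View pics/topcrop.png

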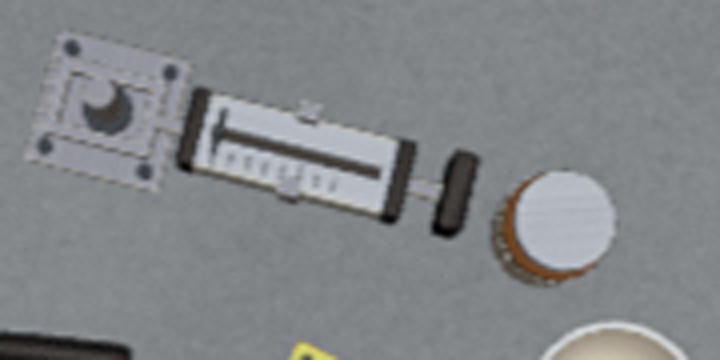

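The jar top centre is at (0.464, -0.151) with z at 0.095, which matches its size. The pull direction is (-0.234, -0.972) and the tray centre is (0.538, 0.369). I'll go above the jar with the jaws across the pull, since the same orientation also suits the paddle.

```bash
python3 -m pendant '{"slide":[[0.0125,0.0296,0],[0.0125,0.0296,0],[0.0125,0.0296,0],[0.0125,0.0296,0],[0.0125,0.0296,0],[0.0125,0.0296,0],[0.0125,0.0296,0],[0.0125,0.0296,0],[0.0125,0.0296,0],[0.0125,0.0296,0],[0.0125,0.0296,0],[0.0125,0.0296,0],[0.0125,0.0296,0],[0.0125,0.0296,0],[0.0125,0.0296,0],[0.0125,0.0296,0],[0.0125,0.0296,0],[0.0125,0.0296,0],[0,0,0],[0,0,0]],"turn":[[0,0,0.0554],[0,0,0.0554],[0,0,0.0554],[0,0,0.0554],[0,0,0.0554],[0,0,0.0554],[0,0,0.0554],[0,0,0.0554],[0,0,0.0554],[0,0,0.0554],[0,0,0.0554],[0,0,0.0554],[0,0,0.0554],[0,0,0.0554],[0,0,0.0554],[0,0,0.0554],[0,0,0.0554],[0,0,0.0554],[0,0,0],[0,0,0]],"gripper":[0,0,0,0,0,0,0,0,0,0,0,0,0,0,0,0,0,0,0,0]}' 30
python3 - <<'E'
from h import *
s=read_state();print(s['clock'],s['position'],R.from_quat(s['eef_rot']).as_matrix().round(3).tolist(),s['q'])
p,d,T,dr,X=cam('wrist');save(p,'w1.png');np.savez('pics/w1',p=p,d=d,T=T,dr=dr,X=X)
z=X[...,2];m=(z>.088)&(z<.102)&(d>0)&(abs(X[...,0]-.464)<.06)&(abs(X[...,1]+.15)<.06);q=X[m];print(len(q),q.mean(0),q.min(0),q.max(0),T[:3,3])
E
```

```text
clock: 1.77
position: [0.4652, -0.1493, 0.2502]
eef_rot: [0.784, 0.62, 0.0, -0.0]
contact_force: [-0.2, -0.0, -0.2]
finger_gap: 1.003
1.7667 [ 0.46517675 -0.14932567  0.25022792] [[0.23, 0.973, -0.0], [0.973, -0.23, 0.001], [0.001, -0.0, -1.0]] [ 0.47805574  0.31118267 -0.32171456  2.12019713  0.14465571  0.73057968
 -0.16931062]
2151 [ 0.46792377 -0.14905652  0.0943572 ] [ 0.44146645 -0.176294    0.08804214] [ 0.49376916 -0.12388394  0.09639117] [ 0.48483171 -0.06961946  0.37339263]
```

View pics/w1.png

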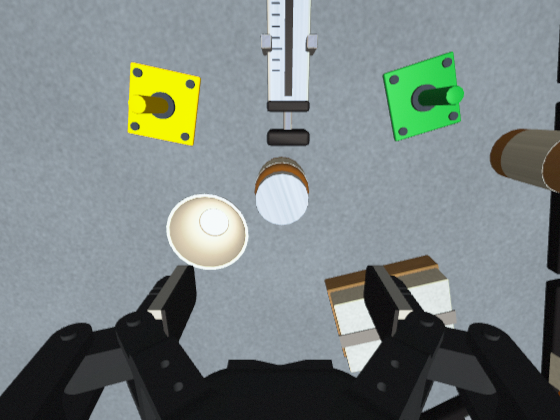

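The wrist view shows the jar centred at (281,198) below the tool, in line with the handle at (288,137), and the fingers clear of the bowl. I'll descend and grip.

```bash
python3 -m pendant '{"slide":[[0,-0.001,-0.024],[0,0,-0.024],[0,0,-0.024],[0,0,-0.024],[0,0,-0.024],[0,0,-0.024],[0,0,-0.024],[0,0,-0.018],[0,0,0],[0,0,0],[0,0,0],[0,0,0],[0,0,0],[0,0,0],[0,0,0],[0,0,0],[0,0,0],[0,0,0]],"turn":[[0,0,0],[0,0,0],[0,0,0],[0,0,0],[0,0,0],[0,0,0],[0,0,0],[0,0,0],[0,0,0],[0,0,0],[0,0,0],[0,0,0],[0,0,0],[0,0,0],[0,0,0],[0,0,0],[0,0,0],[0,0,0]],"gripper":[0,0,0,0,0,0,0,0,0,255,255,255,255,255,255,255,255,255]}' 50
```

```text
clock: 3.32
position: [0.4656, -0.1534, 0.0659]
eef_rot: [0.786, 0.618, 0.001, 0.001]
contact_force: [-0.4, -1.7, 8.2]
finger_gap: 0.677
```

```bash
python3 -m pendant '{"slide":[[0,0,0.01],[0,0,0.02],[0,0,0.025],[0,0,0.03],[0,0,0.03],[0,0,0.025],[0,0,0],[0,0,0]],"turn":[[0,0,0],[0,0,0],[0,0,0],[0,0,0],[0,0,0],[0,0,0],[0,0,0],[0,0,0]],"gripper":[255,255,255,255,255,255,255,255]}'
python3 -m pendant '{"slide":[[0.002,0.015,0],[0.004,0.03,0],[0.0045,0.0325,0],[0.0045,0.0325,0],[0.0045,0.0325,0],[0.0045,0.0325,0],[0.0045,0.0325,0],[0.0045,0.0325,0],[0.0045,0.0325,0],[0.0045,0.0325,0],[0.0045,0.0325,0],[0.0045,0.0325,0],[0.0045,0.0325,0],[0.0045,0.0325,0],[0.0045,0.0325,0],[0.0045,0.03,0],[0.004,0.025,0],[0.003,0.0,0],[0,0,0],[0,0,0]],"turn":[[0,0,0],[0,0,0],[0,0,0],[0,0,0],[0,0,0],[0,0,0],[0,0,0],[0,0,0],[0,0,0],[0,0,0],[0,0,0],[0,0,0],[0,0,0],[0,0,0],[0,0,0],[0,0,0],[0,0,0],[0,0,0],[0,0,0],[0,0,0]],"gripper":[255,255,255,255,255,255,255,255,255,255,255,255,255,255,255,255,255,255,255,255]}'
python3 - <<'E'
from h import *
p,d,T,dr,X=cam('wrist');save(p,'w2.png')
z=X[...,2]
m=(z>.013)&(z<.023)&(d>0)&(abs(X[...,0]-.538)<.12)&(abs(X[...,1]-.37)<.11)
q=X[m];print(len(q),q.min(0),q.max(0));print(cv2.minAreaRect(q[:,:2].astype('f')))
E
```

```text
clock: 3.98
position: [0.4647, -0.1526, 0.2058]
eef_rot: [0.786, 0.619, 0.001, 0.001]
contact_force: [-0.7, -0.3, -3.4]
finger_gap: 0.672
clock: 5.65
position: [0.5394, 0.3681, 0.2018]
eef_rot: [0.786, 0.619, -0.003, 0.0]
contact_force: [-0.2, -0.5, -4.5]
finger_gap: 0.674
2315 [0.45155398 0.29499024 0.01301433] [0.63374715 0.45033339 0.01932327]
((0.5427764058113098, 0.37268322706222534), (0.13977451622486115, 0.17021715641021729), 83.96603393554688)
```

View pics/w2.png

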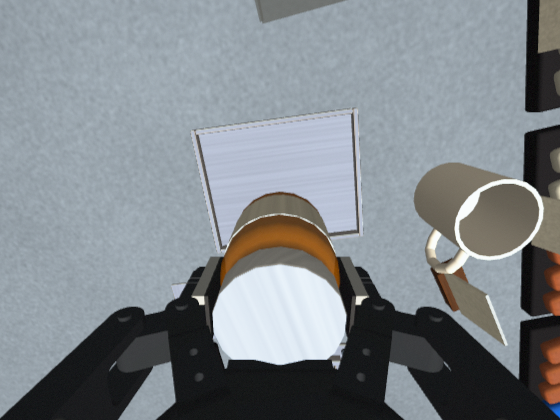

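The wrist view shows the jar held upright over the tray, with the tray centre measured at (0.543, 0.373). I'll lower it.

```bash
python3 -m pendant '{"slide":[[0.002,0.002,-0.02],[0.001,0.002,-0.025],[0,0,-0.025],[0,0,-0.025],[0,0,-0.015],[0,0,-0.01],[0,0,-0.004],[0,0,0],[0,0,0]],"turn":[[0,0,0],[0,0,0],[0,0,0],[0,0,0],[0,0,0],[0,0,0],[0,0,0],[0,0,0],[0,0,0]],"gripper":[255,255,255,255,255,255,255,255,255]}'
```

```text
clock: 6.45
position: [0.5442, 0.3739, 0.081]
eef_rot: [0.786, 0.618, 0.001, 0.0]
contact_force: [0.5, 0.0, -2.8]
finger_gap: 0.675
```

```bash
python3 -m pendant '{"slide":[[0,0,-0.003],[0,0,-0.003],[0,0,-0.003],[0,0,0],[0,0,0]],"turn":[[0,0,0],[0,0,0],[0,0,0],[0,0,0],[0,0,0]],"gripper":[255,255,255,255,255]}'
```

```text
clock: 6.87
position: [0.5435, 0.374, 0.0713]
eef_rot: [0.786, 0.619, -0.0, 0.0]
contact_force: [0.2, 0.3, -2.8]
finger_gap: 0.673
```

```bash
python3 -m pendant '{"slide":[[0,0,-0.0015],[0,0,0],[0,0,0]],"turn":[[0,0,0],[0,0,0],[0,0,0]],"gripper":[255,255,255]}';python3 -m pendant '{"slide":[[0,0,-0.0015],[0,0,0],[0,0,0]],"turn":[[0,0,0],[0,0,0],[0,0,0]],"gripper":[255,255,255]}'
```

```text
clock: 7.12
position: [0.5438, 0.3743, 0.071]
eef_rot: [0.786, 0.619, 0.0, 0.0]
contact_force: [-1.6, -1.6, 5.4]
finger_gap: 0.674
clock: 7.37
position: [0.5438, 0.3743, 0.0709]
eef_rot: [0.786, 0.619, 0.0, 0.0]
contact_force: [-4.0, -3.2, 14.6]
finger_gap: 0.673
```

Contact is felt, so I'll release, rise and go back above the handle.

```bash
python3 -m pendant '{"slide":[[0,0,0.002],[0,0,0],[0,0,0],[0,0,0],[0,0,0],[0,0,0],[0,0,0],[0,0,0.02],[0,0,0.025],[0,0,0.03],[0,0,0.03],[0,0,0.03],[0,0,0],[0,0,0]],"turn":[[0,0,0],[0,0,0],[0,0,0],[0,0,0],[0,0,0],[0,0,0],[0,0,0],[0,0,0],[0,0,0],[0,0,0],[0,0,0],[0,0,0],[0,0,0],[0,0,0]],"gripper":[255,160,80,0,0,0,0,0,0,0,0,0,0,0]}'
python3 - <<'E'
from h import *
f=np.load('pics/w1.npz');X=f['X'];z=X[...,2];p=f['p'].astype(int)
m=(z>.049)&(z<.058)&(abs(X[...,0]-.485)<.04)&(abs(X[...,1]+.1)<.03);q=X[m];print(len(q),q.mean(0),cv2.minAreaRect(q[:,:2].astype('f')))
p,d,T,dr,X=cam('top');z=X[...,2]
m=(z>.09)&(z<.115)&(abs(X[...,0]-.543)<.07)&(abs(X[...,1]-.373)<.07)
print('jar',m.sum(),X[m].mean(0))
print(R.from_quat(read_state()['eef_rot']).as_matrix()[:,1])
E
```

```text
clock: 8.53
position: [0.5447, 0.375, 0.2076]
eef_rot: [0.786, 0.619, 0.002, 0.0]
contact_force: [0.7, -0.1, -0.1]
finger_gap: 1.003
672 [ 0.48507916 -0.09994475  0.05193995] ((0.47916853427886963, -0.11345086991786957), (0.05881151556968689, 0.04552357271313667), 63.85129928588867)
jar 488 [0.54187011 0.37514467 0.09999944]
[ 9.72065404e-01 -2.34709137e-01  6.86488391e-04]
```

The jar stands in the tray with its top at 0.100. Moving above the handle.

```bash
python3 -m pendant '{"slide":[[-0.0022,-0.016,0],[-0.0044,-0.032,0],[-0.0044,-0.034,0],[-0.0044,-0.034,0],[-0.0044,-0.034,0],[-0.0044,-0.034,0],[-0.0044,-0.034,0],[-0.0044,-0.034,0],[-0.0044,-0.034,0],[-0.0044,-0.034,0],[-0.0044,-0.034,0],[-0.0044,-0.034,0],[-0.0044,-0.034,0],[-0.004,-0.034,0],[-0.003,-0.018,-0.02],[0,0,-0.02],[0,0,0],[0,0,0],[0,0,0]],"turn":[[0,0,0],[0,0,0],[0,0,0],[0,0,0],[0,0,0],[0,0,0],[0,0,0],[0,0,0],[0,0,0],[0,0,0],[0,0,0],[0,0,0],[0,0,0],[0,0,0],[0,0,0],[0,0,0],[0,0,0],[0,0,0],[0,0,0]],"gripper":[0,0,0,0,0,0,0,0,0,0,0,0,0,0,0,0,0,0,0]}'
python3 - <<'E'
from h import *
p,d,T,dr,X=cam('wrist');save(p,'w3.png');np.savez('pics/w3',p=p,d=d,T=T,dr=dr,X=X)
c=np.array([.484,-.099]);a=np.array([-.234,-.972]);a/=np.linalg.norm(a);b=np.array([-a[1],a[0]])
L=(X[...,:2]-c)@a;W=(X[...,:2]-c)@b;z=X[...,2]
def pr(n,m):
    q=m&(d>0);print(n,q.sum(),'L',np.percentile(L[q],[1,50,99]).round(4),'W',np.percentile(W[q],[1,50,99]).round(4),'z',z[q].mean().round(4),'px',np.argwhere(q).mean(0).round())
pr('handle',(z>.049)&(z<.056)&(abs(L)<.02)&(abs(W)<.04))
pr('prongs',(z>.054)&(z<.062)&(L<-.04)&(L>-.16)&(abs(W)<.03))
pr('pointer',(z>.047)&(z<.054)&(L<-.11)&(L>-.16)&(abs(W)<.017))
E
```

```text
clock: 10.17
position: [0.4815, -0.0989, 0.1651]
eef_rot: [0.785, 0.619, -0.0, -0.001]
contact_force: [0.4, -0.5, -0.1]
finger_gap: 0.999
handle 881 L [-0.0099 -0.0033  0.0045] W [-0.0193  0.0028  0.0249] z 0.0519 px [209. 285.]
prongs 467 L [-0.0985 -0.093  -0.0874] W [-0.0245  0.0192  0.029 ] z 0.0572 px [ 95. 285.]
pointer 287 L [-0.1419 -0.1394 -0.1376] W [-0.0102  0.0024  0.0144] z 0.0508 px [ 25. 286.]
```

View pics/w3.png

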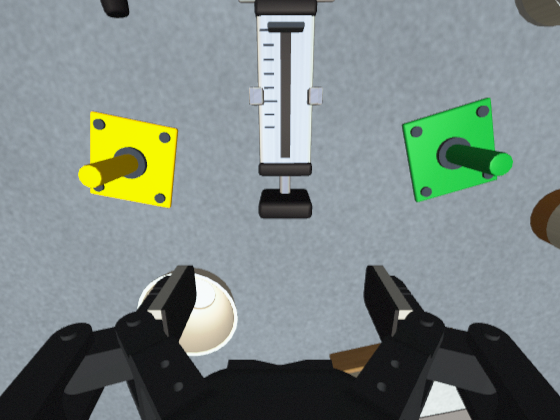

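The wrist view shows the handle at (285,205), the rider prongs at (256,95) and (315,95), and the pointer at (286,26). The rider sits 46.7 mm ahead of the pointer, and the handle is 6 mm to +x of the tool. I'll correct, descend and grip the paddle across its width.

```bash
python3 -m pendant '{"slide":[[0.003,0.001,0],[0.003,0.001,0],[0,0,-0.025],[0,0,-0.03],[0,0,-0.03],[0,0,-0.025],[0,0,-0.015],[0,0,-0.008],[0,0,0],[0,0,0],[0,0,0],[0,0,0],[0,0,0],[0,0,0],[0,0,0],[0,0,0],[0,0,0],[0,0,0],[0,0,0]],"turn":[[0,0,0],[0,0,0],[0,0,0],[0,0,0],[0,0,0],[0,0,0],[0,0,0],[0,0,0],[0,0,0],[0,0,0],[0,0,0],[0,0,0],[0,0,0],[0,0,0],[0,0,0],[0,0,0],[0,0,0],[0,0,0],[0,0,0]],"gripper":[0,0,0,0,0,0,0,0,0,0,100,255,255,255,255,255,255,255,255]}' 80
cat > m.py <<'E'
from h import *
import sys
s=read_state();p,d,T,dr,X=cam('wrist');save(p,sys.argv[1]+'.png')
c=np.array([.484,-.099]);a=np.array([-.234,-.972]);a/=np.linalg.norm(a);b=np.array([-a[1],a[0]])
L=(X[...,:2]-c)@a;W=(X[...,:2]-c)@b;z=X[...,2]
f=np.array(s['contact_force']);P=np.array(s['position'])
print('t',round(s['clock'],2),'tcpL',round(float((P[:2]-c)@a),4),'W',round(float((P[:2]-c)@b),4),'z',round(P[2],4),'Fa',(f[:2]@a).round(2),'Fb',(f[:2]@b).round(2),'Fz',f[2].round(2),'gap',round(s['finger_gap'],3))
def pr(n,m):
    q=m&(d>0)
    if q.sum()<5: print(n,'none');return 0
    l=np.percentile(L[q],[2,98]);print(n,q.sum(),'L',l.round(4),'mid',l.mean().round(4),'W',np.percentile(W[q],[1,99]).round(4),'z',z[q].mean().round(4));return l.mean()
B=(d>0)&(L<-.01)&(L>-.16)&(z>.02)&(z<.07)
r=pr('prongs',B&(z>.0545)&(z<.062)&(L<-.015))
t=pr('pointer',B&(z>.0475)&(z<.0535)&(abs(W-.003)<.010)&(L<-.022))
print('rider-pointer',r-t)
E
python3 m.py w4
```

```text
clock: 11.8
position: [0.4879, -0.0982, 0.0334]
eef_rot: [0.786, 0.619, 0.0, 0.001]
contact_force: [-0.7, -0.3, 6.9]
finger_gap: 0.528
t 11.8 tcpL -0.0017 W 0.0036 z 0.0334 Fa 0.49 Fb -0.58 Fz 6.89 gap 0.528
prongs 3004 L [-0.0986 -0.0151] mid -0.0569 W [-0.0289  0.0379] z 0.0575
pointer none
rider-pointer -0.056880173120359895
```

View pics/w4.png

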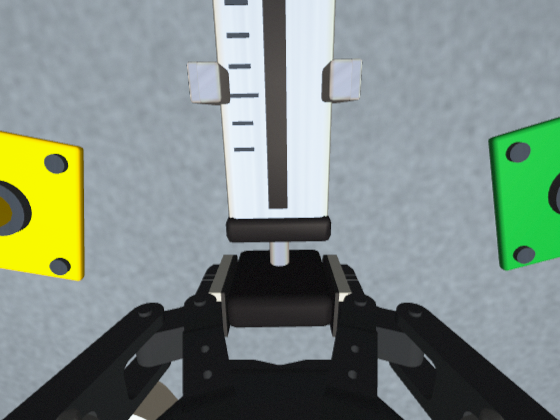

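The paddle is gripped centrally and the prongs show at (205,82) and (345,80). The pointer will stay out of this view, so I'll track draw by the handle-to-housing-end distance and force, with the other cameras as a cross-check. Pulling gently, first 10 mm.

```bash
sed -i '/^B=/,$d' m.py
cat >> m.py <<'E'
g=(d>0)&(abs(W-.003)<.018)&(abs(W-.003)>.008)
e=g&(z>.034)&(z<.043)&(L<-.02); end=np.percentile(L[e],98)
h_=(d>0)&(abs(W-.003)<.02)&(abs(z-.053)<.004)&(L>end+.005)
k=(d>0)&(z>.0545)&(z<.062)&(L<end-.04)&(abs(abs(W-.003)-.025)<.01)
hl=np.percentile(L[h_],2) if h_.sum()>20 else np.nan
print('housing end',end.round(4),'handle back',hl,'gap',hl-end)
if k.sum()>20: print('prongs',k.sum(),np.percentile(L[k],[2,98]).round(4))
E
python3 m.py w5
python3 -m pendant '{"slide":[[-0.0003,-0.001,0.001],[-0.0006,-0.0025,0],[-0.0006,-0.0025,0],[-0.0006,-0.0025,0],[-0.0002,-0.001,0],[0,0,0],[0,0,0]],"turn":[[0,0,0],[0,0,0],[0,0,0],[0,0,0],[0,0,0],[0,0,0],[0,0,0]],"gripper":[255,255,255,255,255,255,255]}'
python3 m.py w6
```

```text
t 11.85 tcpL -0.0017 W 0.0036 z 0.0334 Fa 0.14 Fb -0.8 Fz 6.7 gap 0.528
housing end -0.0329 handle back -0.010099103624281364 gap 0.022756899973341776
prongs 2694 [-0.0986 -0.0871]
clock: 12.48
position: [0.4858, -0.1072, 0.0335]
eef_rot: [0.786, 0.619, 0.001, 0.0]
contact_force: [1.9, 2.5, 3.1]
finger_gap: 0.527
t 12.48 tcpL 0.0076 W 0.0037 z 0.0335 Fa -2.84 Fb 1.29 Fz 3.1 gap 0.527
housing end -0.0236 handle back -0.0007832103551121126 gap 0.022791097552592787
prongs 2685 [-0.0894 -0.0779]
```

```bash
python3 -m pendant '{"slide":[[-0.0006,-0.0025,0],[-0.0006,-0.0025,0],[-0.0006,-0.0025,0],[-0.0006,-0.0025,0],[0,0,0],[0,0,0]],"turn":[[0,0,0],[0,0,0],[0,0,0],[0,0,0],[0,0,0],[0,0,0]],"gripper":[255,255,255,255,255,255]}'
python3 m.py w7
```

```text
clock: 13.03
position: [0.4839, -0.1156, 0.0334]
eef_rot: [0.785, 0.619, 0.002, -0.0]
contact_force: [1.7, 7.2, 2.6]
finger_gap: 0.525
t 13.03 tcpL 0.0162 W 0.0038 z 0.0334 Fa -7.36 Fb -0.01 Fz 2.58 gap 0.525
housing end -0.0223 handle back 0.007787943904935429 gap 0.030052769864529344
prongs 2775 [-0.0831 -0.0715]
```

Bearing was reached after about 15 mm, and draw is 2.3 mm from the prong shift. The housing-end figure was clipped by my mask, so I'll fix that and pull 30 mm more.

```bash
sed -i 's/(L<-.02); end/(L<float((P[:2]-c)@a)-.020); end/' m.py; python3 m.py w8
python3 -m pendant '{"slide":[[-0.0006,-0.0025,0],[-0.0006,-0.0025,0],[-0.0006,-0.0025,0],[-0.0006,-0.0025,0],[-0.0006,-0.0025,0],[-0.0006,-0.0025,0],[-0.0006,-0.0025,0],[-0.0006,-0.0025,0],[-0.0006,-0.0025,0],[-0.0006,-0.0025,0],[-0.0006,-0.0025,0],[-0.0006,-0.0025,0],[0,0,0],[0,0,0],[0,0,0]],"turn":[[0,0,0],[0,0,0],[0,0,0],[0,0,0],[0,0,0],[0,0,0],[0,0,0],[0,0,0],[0,0,0],[0,0,0],[0,0,0],[0,0,0],[0,0,0],[0,0,0],[0,0,0]],"gripper":[255,255,255,255,255,255,255,255,255,255,255,255,255,255,255]}'
python3 m.py w9
python3 - <<'E'
from h import *
for n in('top','scene'):
    p,d,T,dr,X=cam(n)
    save(cv2.resize(p[190:280,225:405] if n=='top' else p[170:240,190:340],None,fx=4,fy=4,interpolation=cv2.INTER_CUBIC),n+'9.png')
E
python3 -c "
import cv2,numpy as np
a=cv2.imread('pics/top9.png');b=cv2.imread('pics/scene9.png');b=cv2.copyMakeBorder(b,0,0,0,a.shape[1]-b.shape[1],0);cv2.imwrite('pics/c9.png',cv2.resize(np.vstack([a,b]),(640,569)))"
```

```text
t 13.08 tcpL 0.0161 W 0.0037 z 0.0334 Fa -7.65 Fb 0.64 Fz 3.35 gap 0.527
housing end -0.0172 handle back 0.007688955996007296 gap 0.02491572259286487
prongs 2744 [-0.0831 -0.0715]
clock: 14.38
position: [0.4775, -0.1439, 0.0333]
eef_rot: [0.785, 0.62, 0.003, -0.001]
contact_force: [3.4, 10.2, 2.4]
finger_gap: 0.529
t 14.38 tcpL 0.0451 W 0.0042 z 0.0333 Fa -10.71 Fb 0.95 Fz 2.39 gap 0.529
housing end -0.0153 handle back 0.03672623831184796 gap 0.05204430876921208
```

View pics/c9.png

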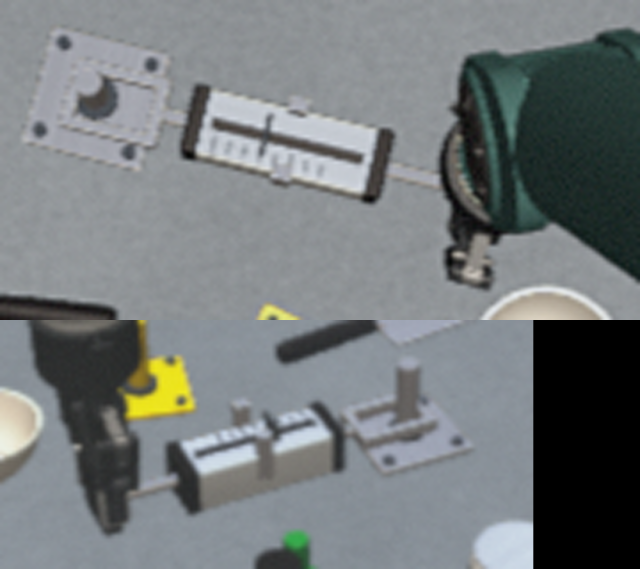

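The top view shows the pointer at (267,135), short of the rider with prongs at (300,103) and (283,167). Draw is 29.3 mm, with no slip and the balance straight. About 17 mm remains, so I'll do 15 and measure.

```bash
python3 -m pendant '{"slide":[[-0.0006,-0.0025,0],[-0.0006,-0.0025,0],[-0.0006,-0.0025,0],[-0.0006,-0.0025,0],[-0.0004,-0.002,0],[-0.0004,-0.0015,0],[-0.0002,-0.001,0],[0,0,0],[0,0,0]],"turn":[[0,0,0],[0,0,0],[0,0,0],[0,0,0],[0,0,0],[0,0,0],[0,0,0],[0,0,0],[0,0,0]],"gripper":[255,255,255,255,255,255,255,255,255]}'
python3 m.py w10
cat > t.py <<'E'
from h import *
import sys
p,d,T,dr,X=cam('top');save(cv2.resize(p[200:245,265:325],None,fx=10,fy=10,interpolation=cv2.INTER_CUBIC),sys.argv[1]+'.png')
c=np.array([.484,-.099]);a=np.array([-.234,-.972]);a/=np.linalg.norm(a);b=np.array([-a[1],a[0]])
# rays onto plane z=.052/.058, sub-pixel on colour
def at(zz): 
    Y=T[:3,3]+dr*((zz-T[2,3])/dr[...,2])[...,None]; return (Y[...,:2]-c)@a,(Y[...,:2]-c)@b
z=X[...,2];L,W=at(.058)
k=(abs(W-.003)>.013)&(abs(W-.003)<.036)&(z>.048)&(z<.07)&(L<-.03)&(L>-.11)
print('prongs L',L[k].mean(),k.sum(),[L[k&((W>.003)==s)].mean().round(4) for s in(0,1)])
L,W=at(.052);g=p.astype(int).sum(2)
for w0,w1 in((-.011,-.004),(.006,.013)):
    m=(W-.003>w0)&(W-.003<w1)&(L<-.025)&(L>-.14)
    q=m&(g<300); print('dark',q.sum(),L[q].mean().round(4) if q.any() else '',np.sort(L[q]).round(3)[:40])
E
python3 t.py t10
```

```text
clock: 15.28
position: [0.4745, -0.1576, 0.0333]
eef_rot: [0.785, 0.62, 0.003, -0.001]
contact_force: [4.8, 12.4, 2.2]
finger_gap: 0.533
t 15.28 tcpL 0.0592 W 0.0045 z 0.0333 Fa -13.15 Fb 1.75 Fz 2.22 gap 0.533
housing end -0.0145 handle back 0.05085794005799572 gap 0.06532186264902301
prongs L -0.07606903866722776 55 [np.float64(-0.0758), np.float64(-0.0764)]
dark 82 -0.0885 [-0.139 -0.139 -0.138 -0.137 -0.137 -0.136 -0.135 -0.135 -0.134 -0.133
 -0.132 -0.132 -0.124 -0.123 -0.122 -0.121 -0.119 -0.118 -0.117 -0.116
 -0.115 -0.114 -0.112 -0.112 -0.11  -0.109 -0.107 -0.107 -0.105 -0.105
 -0.103 -0.103 -0.1   -0.098 -0.098 -0.096 -0.095 -0.094 -0.093 -0.091]
dark 12 -0.136 [-0.14  -0.139 -0.139 -0.138 -0.137 -0.136 -0.135 -0.135 -0.134 -0.134
 -0.133 -0.132]
```

```bash
ls pics/t10.png
```

```text
pics/t10.png
```

View pics/t10.png

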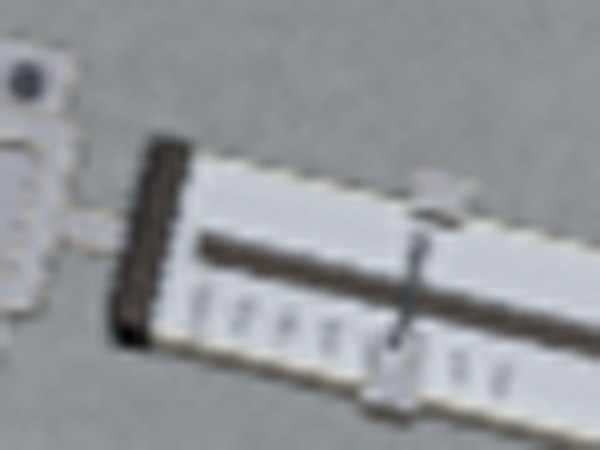

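The pointer at (410,290) is just short of the rider middle at (417,291). The estimates put it 1.5 to 4 mm short, so I'll draw 3 mm more and check during the hold.

```bash
python3 -m pendant '{"slide":[[-0.0002,-0.001,0],[-0.0002,-0.001,0],[-0.0002,-0.001,0],[0,0,0],[0,0,0]],"turn":[[0,0,0],[0,0,0],[0,0,0],[0,0,0],[0,0,0]],"gripper":[255,255,255,255,255]}'
python3 m.py w11;python3 t.py t11|head -1
python3 - <<'E'
import cv2,numpy as np
g=cv2.imread('pics/t11.png')
from h import *
f=np.load('pics/top.npz');T,dr=f['T'],f['dr']
# darkest along rows of thin blade, W between slot and prongs, at full-res crop
c=np.array([.484,-.099]);a=np.array([-.234,-.972]);a/=np.linalg.norm(a);b=np.array([-a[1],a[0]])
m=camera_model('top');v,u=np.mgrid[:450,:600];U=265+(u+.5)/10-.5;V=200+(v+.5)/10-.5
r=np.stack([(U-m['cx'])/m['fx'],(V-m['cy'])/m['fy'],np.ones_like(U)],-1)@T[:3,:3].T
Y=T[:3,3]+r*((.051-T[2,3])/r[...,2])[...,None];L=(Y[...,:2]-c)@a;W=(Y[...,:2]-c)@b
s=g.astype(int).sum(2);W0=W[(L>-.09)&(L<-.06)]
for w in np.arange(-.012,.020,.003):
    q=(abs(W-w)<.001)&(L>-.095)&(L<-.06)
    bins=np.round(L[q],3);ub=np.unique(bins);mean=[s[q][bins==x].mean() for x in ub];i=int(np.argmin(mean));print(w.round(3),ub[i],round(mean[i]),round(np.median(mean)))
E
```

```text
clock: 15.8
position: [0.4739, -0.1604, 0.0333]
eef_rot: [0.785, 0.62, 0.003, -0.001]
contact_force: [4.0, 13.7, 1.7]
finger_gap: 0.529
t 15.8 tcpL 0.0621 W 0.0045 z 0.0333 Fa -14.24 Fb 0.67 Fz 1.66 gap 0.529
housing end -0.0145 handle back 0.05372023662373364 gap 0.06825484410222306
prongs L -0.07581391072730909 54 [np.float64(-0.0753), np.float64(-0.0764)]
-0.012 -0.073 309 553
-0.009 -0.074 303 611
-0.006 -0.074 266 482
-0.003 -0.074 195 212
-0.0 -0.074 221 270
0.003 -0.074 312 540
0.006 -0.075 345 607
0.009 -0.074 320 594
0.012 -0.074 422 599
0.015 -0.074 413 603
0.018 -0.076 347 526
```

The estimates bracket zero: top view about +1.5 mm, wrist about -1.3 mm, and rider relative to tool -0.138. That is well within the 12 mm prongs, so I'll hold for over 2.5 s.

```bash
python3 -m pendant '{"slide":[[0,0,0],[0,0,0],[0,0,0],[0,0,0],[0,0,0],[0,0,0],[0,0,0],[0,0,0],[0,0,0],[0,0,0],[0,0,0],[0,0,0],[0,0,0],[0,0,0],[0,0,0],[0,0,0],[0,0,0],[0,0,0],[0,0,0],[0,0,0]],"turn":[[0,0,0],[0,0,0],[0,0,0],[0,0,0],[0,0,0],[0,0,0],[0,0,0],[0,0,0],[0,0,0],[0,0,0],[0,0,0],[0,0,0],[0,0,0],[0,0,0],[0,0,0],[0,0,0],[0,0,0],[0,0,0],[0,0,0],[0,0,0]],"gripper":[255,255,255,255,255,255,255,255,255,255,255,255,255,255,255,255,255,255,255,255]}'
python3 -m pendant '{"slide":[[0,0,0],[0,0,0],[0,0,0],[0,0,0],[0,0,0],[0,0,0],[0,0,0],[0,0,0],[0,0,0],[0,0,0],[0,0,0],[0,0,0]],"turn":[[0,0,0],[0,0,0],[0,0,0],[0,0,0],[0,0,0],[0,0,0],[0,0,0],[0,0,0],[0,0,0],[0,0,0],[0,0,0],[0,0,0]],"gripper":[255,255,255,255,255,255,255,255,255,255,255,255]}'
python3 m.py w12
```

```text
clock: 17.57
position: [0.4739, -0.1603, 0.0333]
eef_rot: [0.785, 0.62, 0.003, -0.001]
contact_force: [3.4, 12.8, 1.6]
finger_gap: 0.53
clock: 18.57
position: [0.4739, -0.1603, 0.0333]
eef_rot: [0.785, 0.62, 0.003, -0.001]
contact_force: [4.8, 12.7, 1.8]
finger_gap: 0.528
t 18.57 tcpL 0.0619 W 0.0045 z 0.0333 Fa -13.43 Fb 1.67 Fz 1.76 gap 0.528
housing end -0.0146 handle back 0.05356061859627321 gap 0.06818794836335887
```

Held for about 2.8 s. Now easing back slowly.

```bash
python3 -m pendant '{"slide":[[0.0004,0.0015,0],[0.0006,0.0025,0],[0.0006,0.0025,0],[0.0006,0.0025,0],[0.0006,0.0025,0],[0.0006,0.0025,0],[0.0006,0.0025,0],[0.0006,0.0025,0],[0.0006,0.0025,0],[0.0006,0.0025,0],[0.0006,0.0025,0],[0.0006,0.0025,0],[0.0006,0.0025,0],[0.0006,0.0025,0],[0.0006,0.0025,0],[0.0006,0.0025,0],[0.0004,0.0015,0],[0,0,0],[0,0,0]],"turn":[[0,0,0],[0,0,0],[0,0,0],[0,0,0],[0,0,0],[0,0,0],[0,0,0],[0,0,0],[0,0,0],[0,0,0],[0,0,0],[0,0,0],[0,0,0],[0,0,0],[0,0,0],[0,0,0],[0,0,0],[0,0,0],[0,0,0]],"gripper":[255,255,255,255,255,255,255,255,255,255,255,255,255,255,255,255,255,255,255]}'
python3 m.py w13
```

```text
clock: 20.2
position: [0.4825, -0.1219, 0.0334]
eef_rot: [0.785, 0.619, 0.002, -0.0]
contact_force: [1.6, 9.2, 3.8]
finger_gap: 0.529
t 20.2 tcpL 0.0226 W 0.0039 z 0.0334 Fa -9.28 Fb -0.58 Fz 3.85 gap 0.529
housing end -0.0166 handle back 0.014200369927686992 gap 0.03078299938765864
prongs 2964 [-0.0829 -0.0712]
```

```bash
python3 -m pendant '{"slide":[[0.0003,0.0012,0],[0.0003,0.0012,0],[0.0003,0.0012,0],[0.0003,0.0012,0],[0.0003,0.0012,0],[0.0003,0.0012,0],[0.0003,0.0012,0],[0.0003,0.0012,0],[0.0003,0.0012,0],[0.0003,0.0012,0],[0,0,0],[0,0,0],[0,0,0]],"turn":[[0,0,0],[0,0,0],[0,0,0],[0,0,0],[0,0,0],[0,0,0],[0,0,0],[0,0,0],[0,0,0],[0,0,0],[0,0,0],[0,0,0],[0,0,0]],"gripper":[255,255,255,255,255,255,255,255,255,255,255,255,255]}'
python3 m.py w14
```

```text
clock: 21.33
position: [0.4844, -0.1134, 0.0335]
eef_rot: [0.786, 0.619, -0.0, 0.0]
contact_force: [-0.3, 3.2, 4.8]
finger_gap: 0.527
t 21.33 tcpL 0.0139 W 0.0037 z 0.0335 Fa -2.99 Fb -1.05 Fz 4.84 gap 0.527
housing end -0.0173 handle back 0.0055492835571553005 gap 0.02287018776320643
prongs 2706 [-0.0831 -0.0716]
```

The gap of 22.9 mm equals the home value. A 3 mm nudge more will make it certain and unload the force.

```bash
python3 -m pendant '{"slide":[[0.0003,0.0012,0],[0.0003,0.0012,0],[0.0003,0.0012,0],[0,0,0],[0,0,0],[0,0,0]],"turn":[[0,0,0],[0,0,0],[0,0,0],[0,0,0],[0,0,0],[0,0,0]],"gripper":[255,255,255,255,255,255]}'
python3 m.py w15
```

```text
clock: 21.88
position: [0.4841, -0.1128, 0.0335]
eef_rot: [0.787, 0.617, -0.002, 0.001]
contact_force: [-0.2, -3.5, 6.2]
finger_gap: 0.529
t 21.88 tcpL 0.0134 W 0.0033 z 0.0335 Fa 3.47 Fb 0.59 Fz 6.2 gap 0.529
housing end -0.0178 handle back 0.005095093238704053 gap 0.02294196320782249
prongs 2702 [-0.0835 -0.072 ]
```

Fully home. I'll relax the push, open gently and rise straight up.

```bash
python3 -m pendant '{"slide":[[-0.0004,-0.0016,0.001],[0,0,0],[0,0,0],[0,0,0],[0,0,0],[0,0,0],[0,0,0],[0,0,0],[0,0,0.01],[0,0,0.02],[0,0,0.03],[0,0,0.03],[0,0,0.03],[0,0,0.03],[0,0,0.03],[0,0,0],[0,0,0]],"turn":[[0,0,0],[0,0,0],[0,0,0],[0,0,0],[0,0,0],[0,0,0],[0,0,0],[0,0,0],[0,0,0],[0,0,0],[0,0,0],[0,0,0],[0,0,0],[0,0,0],[0,0,0],[0,0,0],[0,0,0]],"gripper":[255,255,190,120,60,0,0,0,0,0,0,0,0,0,0,0,0]}'
python3 - <<'E'
from h import *
p,d,T,dr,X=cam('wrist');a=p;z=X[...,2]
c=np.array([.484,-.099]);ax=np.array([-.234,-.972]);ax/=np.linalg.norm(ax);b=np.array([-ax[1],ax[0]])
L=(X[...,:2]-c)@ax;W=(X[...,:2]-c)@b
def pr(n,m):
    q=m&(d>0);print(n,q.sum(),np.percentile(L[q],[2,98]).round(4) if q.sum() else '',z[q].mean() if q.sum() else '')
pr('handle',(abs(z-.0525)<.004)&(L>-.01)&(L<.03)&(abs(W)<.04))
pr('prongs',(z>.0545)&(z<.062)&(L<-.03)&(L>-.16)&(abs(W)<.035));pr('pointer',(z>.047)&(z<.054)&(L<-.105)&(L>-.145)&(abs(W)<.012))
t,_,_,_,X2=cam('top');z2=X2[...,2];m=(z2>.09)&(z2<.115)&(abs(X2[...,0]-.543)<.07)&(abs(X2[...,1]-.373)<.07);print('jar',X2[m].mean(0))
save(cv2.resize(np.hstack([a,t]),(800,300),interpolation=cv2.INTER_AREA),'end.png')
E
```

```text
clock: 23.35
position: [0.4859, -0.1107, 0.2166]
eef_rot: [0.786, 0.619, 0.001, 0.002]
contact_force: [0.1, -0.5, -0.1]
finger_gap: 1.0
handle 644 [0.004  0.0184] 0.051835078711879416
prongs 306 [-0.0849 -0.073 ] 0.057254868736126
pointer 159 [-0.1276 -0.1239] 0.05081880392486421
jar [0.54175367 0.3752658  0.1000505 ]
```

View pics/end.png

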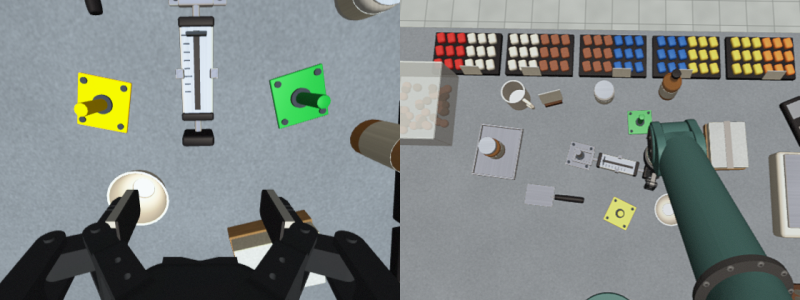

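The end view shows the jar upright in the tray, the balance flat and looped on the post, and the pointer back at home. Rider minus pointer is 46.8 mm, as at the start. Nothing touches the robot and the bystanders are unmoved.

```bash
python3 -c "
from cell import *
print(close_job())"
```

```text
the job is handed in; nothing more can be done
None
```

The pull test is done and the job is handed in, at about 23.5 s of the allowed 67 s.

- **Jar:** It stands upright in the tray. Its lid top measures 0.100 m, which is the 5 mm tray floor plus the 95 mm jar.
- **Pull:** I gripped the paddle by its sides. The slack took up about 15 mm, then I drew the handle about 46 mm to the rider, with about 13.5 N on the wrist.
- **Hold:** I held the pointer between the prongs for about 2.8 s. The top camera put it about 1.5 mm past the rider's middle and the wrist camera about 1.3 mm short. They disagree slightly, but both lie within the 12 mm prongs.
- **Return:** I eased the handle home slowly, at no more than about 30 mm/s, until it met its stop, then released it.

In the last check, the rider stood 46.8 mm ahead of the pointer, against 46.7 mm at the start, so the handle is fully home. The balance lay flat and still looped round the post, now about 14 mm further out within its slack. The other things on the counter looked undisturbed in the last picture; I did not measure them again. The wrist force read about zero at hand-in.

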